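# Change over the two bench slides

### The arm

A 6-joint arm with a two-finger parallel gripper is mounted at the origin on a cart in front of the work surface, level with it; the furniture and walls round the work are solid. World frame = base frame: x ahead of the robot, y to its left, z up, the work surface at z = 0. Lengths are in m, angles in rad, forces in N, time in s.
With the tool pointing down it reaches from about 0.35 to 0.95 m from the base axis. Payload 17.4 kg.
Tool frame: the origin (TCP) lies at the centre of the arm's flange, where the gripper is bolted on; the fingertips stand 186 mm ahead of it and the grasp point (between the pads) lies 167 mm ahead of it (env.tcp_to_grasp is the distance from the TCP to the grasp point, in m); z points along the fingers, y is the line along which they close (so a half turn about z gives the same grasp; the last joint's range is limited). The gripper opens to 93 mm and grips with 3 to 60 N. Pads are 15 mm wide; open, the fingers measure 128 mm over their backs; the gripper's body (75 mm by 188 mm) begins 65 mm behind the grasp point.
Start: joints at [1.206, 0.116, 1.442, -0, 1.584, -0.038], TCP at [0.217, 0.639, 0.405] pointing down, gripper open.
Joint ranges: [-2.83, 2.83], [-0.83, 2.19], [0.07, 2.5], [-1.14, 4.28], [0.01, 3], [-2.97, 2.97]. Speed limits (rad/s): [1.89, 1.89, 2.22, 3.14, 3.14, 3.14].

### API

Orientations are given as a rotation vector (axis times angle).
In Python, from rig import sensors, snapshot, calibration, workorder, env gives the robot as it stands. The module is installed in compiled form; this text tells all that it offers.
- The arm moves only by the tool send_rows, never from a script. Its argument "rows" is text: rows parted by semicolons, each of 7 numbers parted by spaces: the turn, a rotation vector about the tool's x, y, z in degrees, then the shift along the tool's x, y, z in m, then the opening, from 0 (shut) to 1 (fully open). In form: wx wy wz tx ty tz grip; .... A call has 1 to 20 rows; each row is the pose to reach, as a shift and turn from the pose commanded when the call began, along the tool's axes at that moment; what a row does not reach only later rows make up. A row lasts 1/8 s, in which the tool goes at most 62.5 mm and 10.7 degrees, less where a joint would pass 70% of its speed; a pose out of reach is approached as far as the arm can. A call with a gripper value outside its range is refused whole. The fingers move at their own pace and stop on an object; "newtons" is the grip in N (left out, the last holds). Time passes only in rows, so rows that repeat a pose let the fingers close. It gives the time, the measured TCP pose, the force, the opening and the grip force at its end, in the units of the state.
- sensors.get_state(): the state, without advancing time (a new reading comes with each control period).
- snapshot(name): name is "scene" or "top" or "wrist"; returns the picture (480x640x3 uint8, red, green, blue); there is no depth.
- calibration(name): a dict with "camera_matrix" (3x3 intrinsics, pixels), "camera_from_world" (4x4, takes a point from world to camera coordinates). Camera axes: x right, y down, z forward; pixel columns grow to the right and rows downward; lengths in m; the calibration is good to about 2 mm. The wrist camera is an equidistant fisheye: a pixel r from the principal point sees the ray r / f radians off the axis. A picture is of the moment at which its call begins: read the wrist's pose just before it. calibration takes no time and is no camera call; for the wrist camera it gives the pose at the moment of the call.
- workorder.job_done(): hands the job in; it is judged then, once.
The state is a dict: "clock": time; "joints": joint angles; "qd": joint speeds; "joint_torque": joint torques, N m; "eef_pos": TCP position; "orientation": TCP orientation; "contact_force": force on the tool from outside, world axes, zero at the start; "wrist_torque": the same for the moment, N m; "gripper_width": opening from 0.0 (shut) to 1.0 (fully open); "gripper_force": force on a finger pad.
Only numpy, scipy, OpenCV 4.12 (cv2) and the standard library are available. Lean on these libraries where they do the work, as an engineer would, in place of code of your own. Each camera call takes 0.05 s, during which the arm holds its last target. There are 200 camera calls.

### The job

Two bench slides stand side by side: one carriage is empty and stands out, the other carries a flanged aluminium housing and stands home. First push the empty carriage fully home; then hook a fingertip behind the upright lip of the loaded carriage and draw it fully out along its rails, towards its near end, against the stop. Do not pinch the lips, do not touch the housing - it stays standing in its nest - and leave the parts standing round about alone.

Things in the scene. Friction and masses are not known exactly. Their poses are not given: they have to be found in the camera images.
- loaded_slide: Fixed dark steel base of the slide whose carriage carries the housing: 224 long (its x) x 84 wide (its y) x 12 high, with two steel rails up to 24 mm high; origin at the centre of its underside. Its +x points away from the robot (within about 0.3 rad); its carriage slides out along its -x. The empty slide is built exactly alike; either may be on the left.
- empty_slide: Fixed base of the slide with the empty carriage; same shape, size, origin and axes.
- loaded_carriage (a joint): How far the loaded carriage is drawn out along its base's -x (m): 0 = fully home, 0.080 = fully out; both ends are hard stops. It stays where it is left; rail friction about 2 N. The aluminium carriage deck is 122 long x 64 wide, deck top 34 mm above the work surface. At its near (-x) end stands an upright lip; behind the lip is an open pocket 48 mm long and as wide as the carriage, floor = deck top, then an 8 mm higher plate with a round nest 49 mm wide and 5 mm deep.
- empty_carriage (a joint): The same for the empty carriage: 0 = fully home, 0.080 = fully out.
- loaded_lip: Pocket-side half of the loaded carriage's lip: upright plate 54 wide (y) x 6 thick x 28 high, top edge 62 mm above the work surface. Origin at the middle of the upper edge of its pocket-side face; axes parallel to its base's: +x goes from the lip into the pocket, the plate lies from x = 0 to -6 mm. The pocket lies from x = 0 to +48 mm; the housing's nearest point is at x = +56 mm.
- loaded_cheek: Steel cheek screwed on the outer side of that lip: 54 wide x 6 thick, its top 5 mm lower than the lip's. Origin 6 mm to -x of the lip's origin; the cheek lies from x = 0 to -6 mm, so the outer face of the whole lip is 12 mm from its pocket-side face.
- empty_lip: Pocket-side half of the empty carriage's lip; same shape, origin and axes.
- empty_cheek: Outer cheek of the empty carriage's lip; same shape, origin and axes; its outer face can be pushed on.
- flanged_housing: Turned aluminium housing standing in the nest of the loaded carriage, loose: 46 mm diameter flange at the foot with a narrower body above, 34 high. Origin at the centre of its underside, z up.
- loaded_nest (a point): Centre of the nest floor in the loaded carriage, 37 mm above the work surface; moves with the carriage; 79 mm to +x of the loaded lip's pocket-side face.
- v_block: Bystander: steel V-block 33 x 40 x 34 mm, loose. Origin at the centre of its underside.
- plain_housing: Bystander: plain cylindrical aluminium housing, 46 mm diameter, 36 high, loose. Origin at the centre of its underside.
- gauge_block: Bystander: small steel gauge block 35 x 9 x 30 mm, standing, loose. Origin at the centre of its underside.
Mind the look-alikes: they are no part of the job. What is shaped like the flanged_housing but purple is not meant.

How it is judged:
On the way, in this order (a step that is already met when the one before it is completed fails the run):
1. the empty carriage is pushed home (within 4 mm) while the loaded one is still in (value of joint empty_carriage below 0.004 m and value of joint loaded_carriage below 0.03 m), for 0.2 s.
2. fingers, standing on the pocket side of the loaded lip, press on it while the carriage is between 35 and 70 mm out (contact force between the fingers and loaded_lip above 0.3 N and x of the grasp point in the frame of loaded_lip above 0 m and value of joint loaded_carriage between 0.035 and 0.07 m).
3. the loaded carriage is fully out (within 4 mm of its stop) (value of joint loaded_carriage above 0.076 m), for 0.2 s.
At the end, for the whole second after the job is handed in: The empty carriage is home (within 4 mm of its stop), the loaded carriage is fully out (within 4 mm of its stop), and the flanged housing stands upright (within 0.1 rad) at rest in its nest (within 6 mm of the nest's centre) (value of joint empty_carriage below 0.004 m and value of joint loaded_carriage above 0.076 m and distance between flanged_housing and loaded_nest below 0.006 m and angle between flanged_housing's own z axis and vertical below 0.1 rad and linear speed of flanged_housing below 0.01 m/s); the robot touches nothing.
It fails at once if the loaded carriage is drawn out more than 35 mm while the empty one is more than 10 mm from home (value of joint loaded_carriage above 0.035 m and value of joint empty_carriage above 0.01 m).
It fails at once if a lip is pinched (fingers press on both sides of it) ((contact force between the fingers and loaded_lip above 1 N and contact force between the fingers and loaded_cheek above 1 N) or (contact force between the fingers and empty_lip above 1 N and contact force between the fingers and empty_cheek above 1 N)).
It fails at once if the housing is touched by the robot (contact force between any of the arm, the fingers and flanged_housing above 1 N).
It fails at once if the housing tips or leaves its nest (angle between flanged_housing's own z axis and vertical above 0.25 rad or distance between flanged_housing and loaded_nest above 0.012 m).
It fails at once if a bystander is moved more than 10 mm (distance of any of v_block, plain_housing, gauge_block from where it was at the start of the episode above 0.01 m).
It also fails if it takes over 53 s, if anything falls off the work surface, if the arm or the gripper's body presses on something with over 40 N, if the wrist force passes 120 N, or if a joint passes its speed limit or range.

## Working session

There is one attempt and no reset: what is moved stays moved. The work goes in short steps, Python scripts to look and compute and a tool call to move; the robot and the scene stay as the last step left them, time stands still between calls to the robot, and variables do not carry over. Pictures are saved under pics/ and viewed, at most 10 in all, crops included, and the job is handed in when it is done.

Besides the shell and the picture viewer there is one more tool, called after "Request:" as name(argument=value, ...) on one line, values as JSON. send_rows: Moves the arm, as the interface text tells. Its arguments: {"type":"object","properties":{"rows":{"type":"string"},"newtons":{"type":"number"}},"required":["rows"]}

```bash
mkdir -p pics
cat > h.py <<'E'
import numpy as np,cv2
from rig import sensors,snapshot,calibration,workorder,env
from scipy.spatial.transform import Rotation as R
def cast(name,px,z,cal=None):
    c=cal or calibration(name);K=np.array(c["camera_matrix"]);T=np.array(c["camera_from_world"])
    u,v=px
    d=np.array([(u-K[0,2])/K[0,0],(v-K[1,2])/K[1,1],1.])
    if name=="wrist":
        r=np.hypot(d[0],d[1]);d=np.array([d[0]/r*np.sin(r),d[1]/r*np.sin(r),np.cos(r)]) if r>1e-9 else np.array([0,0,1.])
    Ri=T[:3,:3].T;o=-Ri@T[:3,3];w=Ri@d
    return o+w*(z-o[2])/w[2]
def proj(name,P,cal=None):
    c=cal or calibration(name);K=np.array(c["camera_matrix"]);T=np.array(c["camera_from_world"])
    p=T[:3,:3]@np.array(P)+T[:3,3]
    if name=="wrist":
        a=np.arctan2(np.hypot(p[0],p[1]),p[2]);q=p[:2]/np.hypot(p[0],p[1])*a
    else: q=p[:2]/p[2]
    return K[0,0]*q[0]+K[0,2],K[1,1]*q[1]+K[1,2]
def save(name,f):
    im=snapshot(name);cv2.imwrite("pics/"+f,im[:,:,::-1]);return im
E
python3 - <<'E'
from h import *
save("top","top.png");save("scene","scene.png")
s=sensors.get_state();print(s["clock"],s["eef_pos"],s["orientation"],s["contact_force"])
print(R.from_rotvec(s["orientation"]).as_matrix().round(3))
for n in("top","scene"):
    c=calibration(n);T=np.array(c["camera_from_world"]);print(n,-T[:3,:3].T@T[:3,3])
E
```

```text
0.1 [0.21670413 0.63928346 0.40406135] [-5.11005279e-01 -3.09953853e+00  1.64368824e-03] [-0.4332851  -0.23146389  0.64214115]
[[-0.947  0.321 -0.   ]
 [ 0.321  0.947 -0.001]
 [ 0.    -0.001 -1.   ]]
top [ 0.33267693 -0.00705705  1.16154079]
scene [-0.03755493 -0.52971236  0.61857011]
```

View pics/top.png

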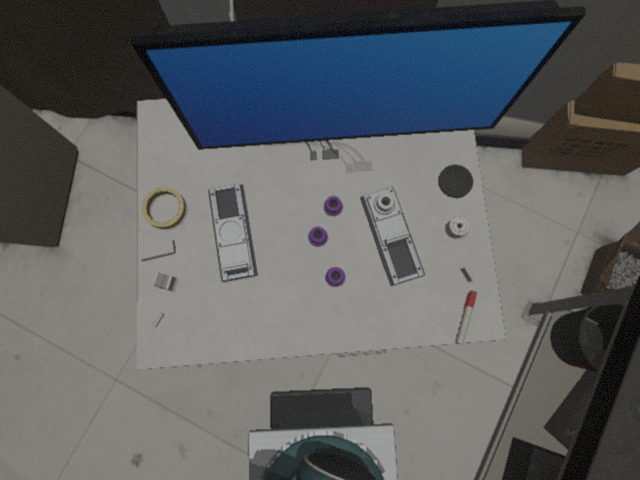

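View pics/scene.png

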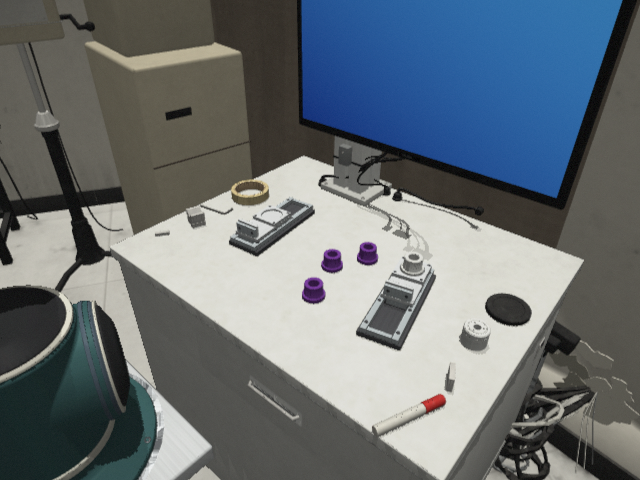

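The loaded slide is on the right: its flanged housing is at top (385,202), and its lip is around (398,238). The empty slide is on the left at (232,232), with its lip near (236,270). The look-alikes are the plain housing at (457,227) and the purple housings at (333,205), (317,236) and (335,277). Next I'll check a close crop.

Run:
```python
from h import *
im=cv2.imread("pics/top.png")
a=cv2.resize(im[175:295,200:270],None,fx=5,fy=5,interpolation=cv2.INTER_CUBIC)
b=cv2.resize(im[175:295,355:430],None,fx=5,fy=5,interpolation=cv2.INTER_CUBIC)
cv2.imwrite("pics/crop.png",np.hstack([a,b]))
for p in [(213,187),(240,185),(222,280),(256,276),(363,193),(394,187),(390,284),(424,277)]: print(p,cast("top",p,0.018).round(3))
for p in [(385,202)]:print(cast("top",p,.07).round(3))
```

```text
(213, 187) [0.706 0.23  0.018]
(240, 185) [0.709 0.166 0.018]
(222, 280) [0.483 0.208 0.018]
(256, 276) [0.489 0.131 0.018]
(363, 193) [ 0.677 -0.126  0.018]
(394, 187) [ 0.689 -0.201  0.018]
(390, 284) [ 0.458 -0.175  0.018]
(424, 277) [ 0.47  -0.254  0.018]
[ 0.638 -0.169  0.07 ]
```

View pics/crop.png

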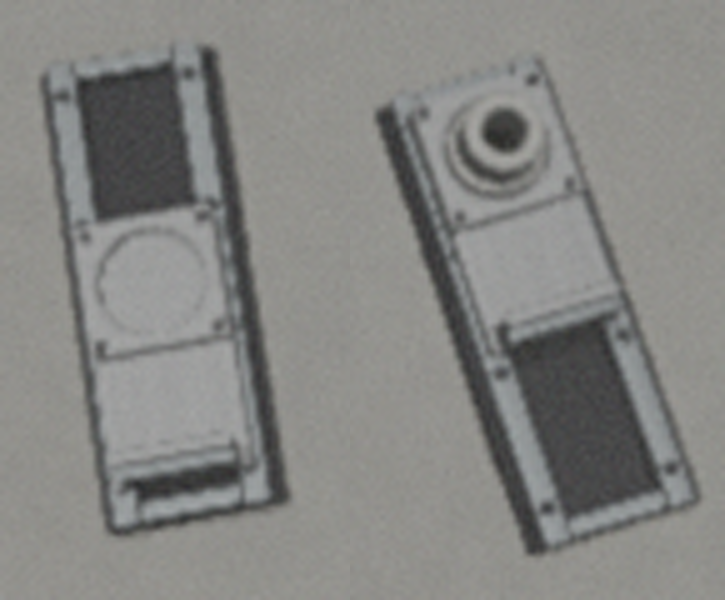

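Run:
```python
from h import *
e=[cast("top",(200+x/5,175+y/5),.062) for x,y in((115,468),(238,445))]
l=[cast("top",(355+(x-350)/5,175+y/5),.062) for x,y in((505,325),(612,297))]
for n,(a,b) in(("e",e),("l",l)):
    m=(a+b)/2;d=a-b;print(n,m.round(4),"w",np.linalg.norm(d),"heading",np.arctan2(-d[0],d[1]))
print("housing",cast("top",(385,200.2),.071).round(4), "nest e",cast("top",(200+152/5,175+283/5),.042).round(4))
s=sensors.get_state();Rm=R.from_rotvec(s["orientation"]).as_matrix()
def go(P,h):
    y=np.array([-np.sin(h),np.cos(h),0]);z=np.array([0,0,-1.]);x=np.cross(y,z)
    T=np.stack([x,y,z],1);w=R.from_matrix(Rm.T@T).as_rotvec(degrees=True)
    print(w.round(2),(Rm.T@(np.array(P)-s["eef_pos"])).round(4))
m=(e[0]+e[1])/2
go([m[0]-.06*np.cos(.13),m[1]-.06*np.sin(.13),.40],.13)
c=calibration("wrist");T=np.array(c["camera_from_world"]);o=-T[:3,:3].T@T[:3,3];print(Rm.T@(o-s["eef_pos"]),T[2,:3]@Rm, c["camera_matrix"])
```

```text
e [0.5066 0.1707 0.062 ] w 0.05489829957354169 heading 0.145483968514358
l [ 0.5572 -0.1911  0.062 ] w 0.050165132030612423 heading 0.2167605776474797
housing [ 0.6418 -0.1695  0.071 ] nest e [0.5903 0.1847 0.042 ]
[-6.000e-02 -2.000e-02 -2.617e+01] [-0.3712 -0.3772  0.0044]
[ 0.07367263 -0.00047516  0.02036522] [-2.67847295e-01 -1.73529300e-05  9.63461378e-01] [[371.64829954   0.         322.79500941]
 [  0.         371.64829954 241.70594773]
 [  0.           0.           1.        ]]
```

Request:
send_rows(rows="0 0 -10 -0.06 -0.06 0 0;0 0 -20 -0.12 -0.12 0 0;0 0 -26.2 -0.18 -0.18 0 0;0 0 -26.2 -0.24 -0.24 0 0;0 0 -26.2 -0.30 -0.30 0 0;0 0 -26.2 -0.35 -0.35 0.02 0;0 0 -26.2 -0.37 -0.377 0.04 0;0 0 -26.2 -0.37 -0.377 0.05 0;0 0 -26.2 -0.37 -0.377 0.05 0;0 0 -26.2 -0.37 -0.377 0.05 0;0 0 -26.2 -0.37 -0.377 0.05 0;0 0 -26.2 -0.37 -0.377 0.05 0", newtons=20)

```text
clock: 1.6
eef_pos: [0.4458, 0.1643, 0.3551]
orientation: [-0.207, 3.134, 0.0]
contact_force: [-0.1, -0.8, -0.6]
gripper_width: 0.005
gripper_force: 0.0
```

Run:
```python
from h import *
import json
c=calibration("wrist");json.dump({k:np.array(v).tolist() for k,v in c.items() if k in("camera_matrix","camera_from_world")},open("w1.json","w"))
im=save("wrist","w1.png")
s=sensors.get_state();print(s["clock"],s["eef_pos"],s["contact_force"],s["gripper_width"])
print(R.from_rotvec(s["orientation"]).as_matrix().round(3))
for n,P in(("e",[.5066,.1707,.062]),("tip",np.array(s["eef_pos"])-[0,0,.186])):print(n,proj("wrist",P))
```

```text
1.65 [0.4457996  0.16432277 0.35509007] [-0.26493802 -0.16859239  0.02595177] 0.002239547486682786
[[-0.991 -0.132  0.   ]
 [-0.132  0.991  0.   ]
 [-0.     0.    -1.   ]]
e (np.float64(321.6030510176641), np.float64(311.6587606155164))
tip (np.float64(324.20732477616036), np.float64(296.8140894658526))
```

View pics/w1.png

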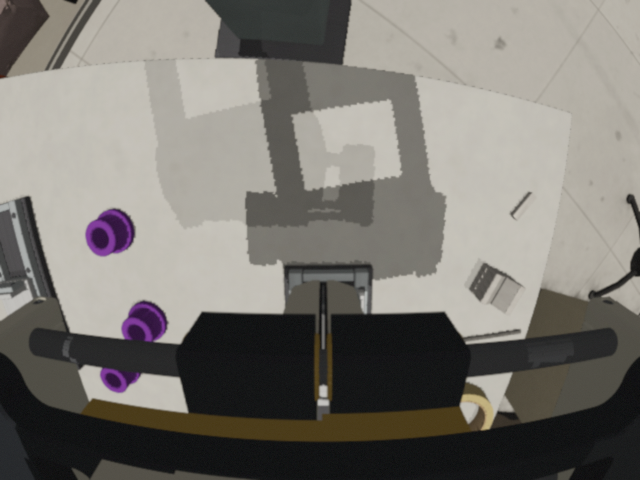

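The wrist view shows the empty slide's near end under the closed fingers. Its base corners are at about (285,265) and (372,265), and its heading is nearly the same as the tool's.

Run:
```python
from h import *
im=cv2.imread("pics/w1.png")
cv2.imwrite("pics/w1c.png",cv2.resize(im[250:330,265:395],None,fx=6,fy=6,interpolation=cv2.INTER_CUBIC))
for p in((285,265),(372,265)):print(cast("wrist",p,.012).round(4),cast("wrist",p,.024).round(4))
```

```text
[0.4883 0.1341 0.012 ] [0.484  0.1349 0.024 ]
[0.4779 0.2137 0.012 ] [0.474  0.2115 0.024 ]
```

View pics/w1c.png

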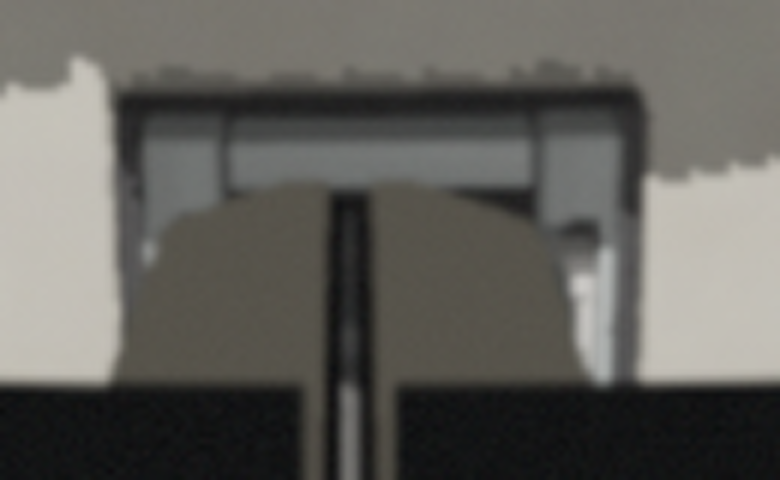

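Request:
send_rows(rows="0 0 0 0 0.005 0.05 0;0 0 0 0 0.005 0.1 0;0 0 0 0 0.005 0.127 0;0 0 0 0 0.005 0.127 0;0 0 0 -0.015 0.005 0.127 0;0 0 0 -0.025 0.005 0.127 0;0 0 0 -0.035 0.005 0.127 0;0 0 0 -0.040 0.005 0.127 0;0 0 0 -0.045 0.005 0.127 0;0 0 0 -0.050 0.005 0.127 0;0 0 0 -0.055 0.005 0.127 0;0 0 0 -0.06 0.005 0.127 0;0 0 0 -0.065 0.005 0.127 0;0 0 0 -0.07 0.005 0.127 0")

```text
clock: 3.4
eef_pos: [0.5151, 0.1776, 0.2277]
orientation: [0.205, -3.135, -0.0]
contact_force: [-1.8, 0.8, 0.3]
gripper_width: 0.004
gripper_force: 1.1
```

Request:
send_rows(rows="0 0 0 -0.006 0 0 0;0 0 0 -0.012 0 0 0;0 0 0 -0.018 0 0 0;0 0 0 -0.024 0 0 0;0 0 0 -0.03 0 0 0;0 0 0 -0.036 0 0 0;0 0 0 -0.04 0 0 0")

```text
clock: 4.28
eef_pos: [0.5549, 0.1828, 0.2277]
orientation: [0.205, -3.135, 0.0]
contact_force: [-3.0, 1.5, -0.0]
gripper_width: 0.007
gripper_force: 1.1
```

Request:
send_rows(rows="0 0 0 -0.003 0 0 0;0 0 0 -0.006 0 0 0;0 0 0 -0.008 0 0 0")

```text
clock: 4.65
eef_pos: [0.5626, 0.1838, 0.2277]
orientation: [0.205, -3.135, 0.0]
contact_force: [-2.8, 1.4, -0.6]
gripper_width: 0.004
gripper_force: 1.0
```

Request:
send_rows(rows="0 0 0 -0.001 0 0 0;0 0 0 -0.002 0 0 0;0 0 0 -0.003 0 0 0")

```text
clock: 5.03
eef_pos: [0.5654, 0.1842, 0.2277]
orientation: [0.205, -3.135, 0.0]
contact_force: [-1.5, 1.1, 0.3]
gripper_width: 0.001
gripper_force: 1.0
```

Request:
send_rows(rows="0 0 0 -0.001 0 0 0;0 0 0 -0.002 0 0 0;0 0 0 -0.003 0 0 0")

```text
clock: 5.4
eef_pos: [0.5671, 0.1845, 0.2277]
orientation: [0.205, -3.129, 0.001]
contact_force: [-32.6, -4.1, 18.4]
gripper_width: 0.003
gripper_force: 16.7
```

Request:
send_rows(rows="0 0 0 -0.001 0 0 0;0 0 0 -0.002 0 0 0;0 0 0 -0.003 0 0 0")

```text
clock: 5.78
eef_pos: [0.5686, 0.1847, 0.2277]
orientation: [0.205, -3.122, 0.003]
contact_force: [-62.0, -9.4, 36.8]
gripper_width: 0.003
gripper_force: 31.6
```

Request:
send_rows(rows="0 0 0 0.015 0 0 0;0 0 0 0.03 0 0 0;0 0 0 0.03 0 -0.05 0;0 0 0 0.03 0 -0.1 0;0 0 0 0.03 -0.03 -0.15 0;0 0 -2 0.03 -0.09 -0.17 0;0 0 -5.4 0.03 -0.15 -0.17 0;0 0 -5.4 0.03 -0.21 -0.17 0;0 0 -5.4 0.03 -0.27 -0.17 0;0 0 -5.4 0.03 -0.33 -0.17 0;0 0 -5.4 0.028 -0.366 -0.17 0;0 0 -5.4 0.028 -0.366 -0.17 0;0 0 -5.4 0.028 -0.366 -0.17 0;0 0 -5.4 0.028 -0.366 -0.17 0")

```text
clock: 7.52
eef_pos: [0.5911, -0.1806, 0.398]
orientation: [-0.354, 3.121, -0.0]
contact_force: [-0.8, 0.3, -0.5]
gripper_width: 0.004
gripper_force: 0.0
```

Run:
```python
from h import *
im=save("wrist","w2.png");t=save("top","top2.png")
s=sensors.get_state();print(s["clock"],s["eef_pos"],s["contact_force"],s["orientation"])
for n,P in(("l",[.561,-.19,.062]),("tip",np.array(s["eef_pos"])-[0,0,.186])):print(n,proj("wrist",P))
w=cv2.resize(im[120:340,210:440],None,fx=2,fy=2,interpolation=cv2.INTER_CUBIC)
t=cv2.resize(t[175:295,200:270],None,fx=3.6667,fy=3.6667)
cv2.imwrite("pics/w2c.png",np.hstack([w,t[:440]])[:,:,::-1]);print(w.shape)
```

```text
7.625 [ 0.59115984 -0.18066386  0.39799131] [ 0.45885482 -0.49243092 -0.58150818] [-3.54031345e-01  3.12118376e+00 -1.98693093e-04]
l (np.float64(321.00760292566594), np.float64(190.54886613999983))
tip (np.float64(324.3884818526225), np.float64(296.95695274412464))
(440, 460, 3)
```

View pics/w2c.png

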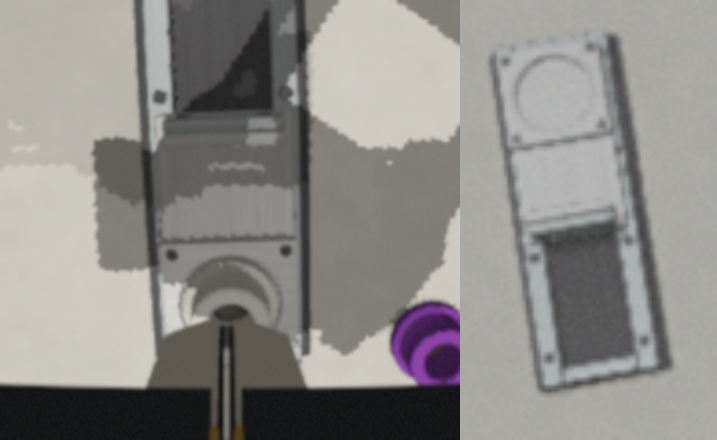

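The empty carriage is home. The wrist view shows the loaded lip's pocket-side edge at about (321,192) and the plate edge at about row 240. Both are clear of the fingers.

Run:
```python
from h import *
s=sensors.get_state();Rm=R.from_rotvec(s["orientation"]).as_matrix()
for n,p,z in(("lip",(321.5,192),.062),("lipL",(292.5,192),.062),("lipR",(350,191),.062),("plate",(324,240),.042),("plL",(291,241),.042),("plR",(357,239.),.042)):
    P=cast("wrist",p,z);print(n,P.round(4),(Rm.T@(P-s["eef_pos"])).round(4))
```

```text
lip [ 0.5621 -0.1893  0.062 ] [ 0.0304 -0.0019  0.336 ]
lipL [ 0.5676 -0.2135  0.062 ] [ 0.0305 -0.0267  0.336 ]
lipR [ 0.5558 -0.1658  0.062 ] [0.0313 0.0225 0.336 ]
plate [ 0.6084 -0.1764  0.042 ] [-1.76e-02  3.00e-04  3.56e-01]
plL [ 0.6163 -0.2064  0.042 ] [-0.0186 -0.0306  0.356 ]
plR [ 0.6005 -0.1465  0.042 ] [-0.0167  0.0313  0.356 ]
```

Request:
send_rows(rows="0 0 0 0.014 -0.001 0 0;0 0 0 0.014 -0.001 0.04 0;0 0 0 0.014 -0.001 0.08 0;0 0 0 0.014 -0.001 0.11 0;0 0 0 0.014 -0.001 0.14 0;0 0 0 0.014 -0.001 0.155 0;0 0 0 0.014 -0.001 0.168 0;0 0 0 0.014 -0.001 0.168 0")

```text
clock: 8.62
eef_pos: [0.5777, -0.1857, 0.2295]
orientation: [0.352, -3.121, -0.0]
contact_force: [-0.3, -0.9, -0.0]
gripper_width: 0.004
gripper_force: 0.0
```

Request:
send_rows(rows="0 0 0 0.003 0 0 0;0 0 0 0.006 0 0 0;0 0 0 0.009 0 0 0;0 0 0 0.012 0 0 0;0 0 0 0.015 0 0 0;0 0 0 0.018 0 0 0")

```text
clock: 9.38
eef_pos: [0.5601, -0.1898, 0.2298]
orientation: [-0.352, 3.122, -0.0]
contact_force: [2.7, -0.7, 1.2]
gripper_width: 0.006
gripper_force: 1.1
```

Request:
send_rows(rows="0 0 0 0.004 0 0 0;0 0 0 0.008 0 0 0;0 0 0 0.012 0 0 0;0 0 0 0.016 0 0 0;0 0 0 0.020 0 0 0;0 0 0 0.024 0 0 0;0 0 0 0.028 0 0 0;0 0 0 0.032 0 0 0;0 0 0 0.036 0 0 0;0 0 0 0.040 0 0 0;0 0 0 0.044 0 0 0;0 0 0 0.048 0 0 0;0 0 0 0.052 0 0 0;0 0 0 0.056 0 0 0;0 0 0 0.058 0 0 0;0 0 0 0.060 0 0 0")

```text
clock: 11.38
eef_pos: [0.5016, -0.2031, 0.2298]
orientation: [-0.352, 3.122, -0.0]
contact_force: [1.7, -1.0, 0.4]
gripper_width: 0.007
gripper_force: 1.0
```

Request:
send_rows(rows="0 0 0 0.0015 0 0 0;0 0 0 0.003 0 0 0;0 0 0 0.0045 0 0 0;0 0 0 0.006 0 0 0")

```text
clock: 11.88
eef_pos: [0.4958, -0.2044, 0.2298]
orientation: [0.352, -3.122, 0.0]
contact_force: [1.8, -0.4, 0.6]
gripper_width: 0.005
gripper_force: 1.0
```

Request:
send_rows(rows="0 0 0 0.001 0 0 0;0 0 0 0.002 0 0 0;0 0 0 0.003 0 0 0")

```text
clock: 12.25
eef_pos: [0.4934, -0.2049, 0.2299]
orientation: [-0.352, 3.119, -0.0]
contact_force: [16.8, 1.7, -6.1]
gripper_width: 0.007
gripper_force: 8.0
```

Force is rising at the stop. I'll add one small push, then release towards the pocket and lift.

Request:
send_rows(rows="0 0 0 0.001 0 0 0;0 0 0 0.002 0 0 0;0 0 0 0.002 0 0 0")

```text
clock: 12.62
eef_pos: [0.4924, -0.205, 0.2299]
orientation: [-0.352, 3.115, -0.0]
contact_force: [30.5, 3.0, -13.5]
gripper_width: 0.003
gripper_force: 14.7
```

Request:
send_rows(rows="0 0 0 -0.006 0 0 0;0 0 0 -0.012 0 0 0;0 0 0 -0.014 0 0 0;0 0 0 -0.014 0 -0.03 0;0 0 0 -0.014 0 -0.08 0;0 0 0 -0.014 0 -0.13 0;0 0 0 -0.014 0 -0.17 0;0 0 0 -0.014 0 -0.17 0;0 0 0 -0.014 0 -0.17 0")

```text
clock: 13.75
eef_pos: [0.5046, -0.2024, 0.3988]
orientation: [0.352, -3.121, -0.001]
contact_force: [0.2, -0.7, -0.7]
gripper_width: 0.006
gripper_force: 0.0
```

Run:
```python
from h import *
im=save("scene","s3.png")
cv2.imwrite("pics/s3c.png",cv2.resize(im[180:380,210:510],None,fx=2,fy=2)[:,:,::-1])
```

```text
(no output)
```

View pics/s3c.png

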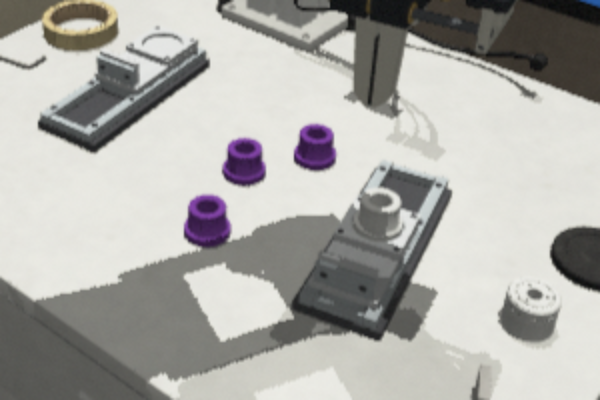

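The scene crop shows the empty carriage home and the loaded one fully out. The housing is upright in its nest at crop (380,213), and the fingers are clear of everything.

```bash
python3 -c "
from rig import workorder;print(workorder.job_done())"
```

```text
the job is handed in; nothing more can be done
None
```

I pushed the empty carriage home and drew the loaded one out against its stop; the last picture shows the housing upright in its nest, and I handed the job in at about 14 s without seeing a verdict.

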